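# Pour washed bearing balls from the tipping basket

## Task

Push the blue catch tray along its slide until it is fully home against the red stop below the basket's spout; it jams when pushed off-centre, so do not force it. Then tip the basket by its red lip so that all five steel balls roll out of the spout into the tray, and lower the basket gently back down, without letting it drop, until it lies fully down again. Leave the oil can, the flange and the spanner alone.

Things in the scene. Friction and masses are not known exactly. Their poses are not given: they have to be found in the camera images.
- station: Green fixed steel pouring station, yawed. Origin on the bench under the basket's hinge axis; x = pouring direction (lip at -x, spout at +x), y along the tray's slide, z up. Base plates 6 mm thick. Hinge uprights at y = +-68 mm (10 thick), x = -22 to -4 mm, 139 mm high. Slide: two steel guide bars along y, -72 to +300 mm, tops 16 mm above the bench, channel between them 43 mm wide, centred on x = +65 mm
- stop (a point): Middle of the upper edge of the red rubber home stop's face (station x = 65, y = -46, 36 mm above the bench); the tray's -y wall meets this face when home
- tray_home (a point): Point on the slide (station x = 65, y = 0, height 18 mm; axes as the station's): the tray's origin lies here when the tray is fully home against the red stop; a slight skew in its play may leave it up to 8 mm aside in x, which is harmless
- tray: Blue open catch tray on a slide carriage, loose, about 0.5 kg. Origin: centre of its underside, 18 mm above the bench; axes as the station's. 120 mm (x) by 90 mm (y), 38 mm high, walls and floor 4 mm. Starts 100 to 140 mm short of home, on the +y side. A black grippy runner, 48 mm long, under the tail's end rides in the channel with 1.5 mm play each side: pushed 30 mm or more off the centre line it skews and jams; within 10 mm it runs with 3 N
- push_face (a point): On the tray's carriage: middle of the outer (+y) face of the upright push plate (slippery white nylon facing) at the end of the tray's flat tail, 133 mm from the tray's origin and 15 mm above its underside. Plate 120 mm wide (x), 42 mm high from the tray's underside, 11 mm thick. Push it here towards station -y
- hinge (a point): Middle of the basket's hinge axis, 125 mm above the bench; the axis is the station's y axis direction
- basket (a joint): Tilt of the steel mesh basket about the hinge, rad: 0 = level on its rests (start), grows as the back rises and the spout dips, hard stop at 1.0. About 0.5 kg, inside 100 mm wide, 90 mm long plus a funnel, floor 47 mm below the hinge. Floor ramps up about 23 deg into the 53 mm wide spout: balls leave between about 0.4 and 0.9 rad, or may bridge in the funnel until rocked back. Falls back when not held up
- lip (a point): Middle of the rear edge of the red lifting lip: a flat level plate 110 mm wide (along y), 4 mm thick, standing out 33 mm behind the basket's back wall, free below (back wall reaches 50 mm below the hinge). At tilt 0 this point is at station x = -161, y = 0, 119 mm above the bench; it turns with the basket, 161 mm from the hinge
- spout (a point): Tip of the spout floor, middle; at tilt 0 at station x = 50 mm, 115 mm above the bench
- ball0_center (a point): Centre of steel ball 0, 20 mm diameter, 33 g, at first in the basket
- ball1_center (a point): Centre of steel ball 1, alike
- ball2_center (a point): Centre of steel ball 2, alike
- ball3_center (a point): Centre of steel ball 3, alike
- ball4_center (a point): Centre of steel ball 4, alike
- oil_can: Bystander: red can, 60 mm diameter, 150 mm high, upright; origin at the centre of its underside
- flange: Bystander: dark steel ring lying flat, 84 mm diameter, 16 mm high; origin at the centre of its underside
- spanner: Bystander: steel spanner 180 mm long lying flat; origin under its middle
Things that resemble listed ones, but are neither listed nor needed, are in the scene too. Of the things that look like the tray, the largest one is meant.

How it is judged:
On the way, in this order (a step that is already met when the one before it is completed fails the run):
1. the tray is fully home under the spout (y of tray in the frame of tray_home between -0.006 and 0.006 m and x of tray in the frame of tray_home between -0.015 and 0.015 m), for 0.2 s.
2. all five balls are in the tray (x of ball0_center in the frame of tray between -0.058 and 0.058 m and y of ball0_center in the frame of tray between -0.043 and 0.043 m and z of ball0_center in the frame of tray between 0 and 0.036 m and x of ball1_center in the frame of tray between -0.058 and 0.058 m and y of ball1_center in the frame of tray between -0.043 and 0.043 m and z of ball1_center in the frame of tray between 0 and 0.036 m and x of ball2_center in the frame of tray between -0.058 and 0.058 m and y of ball2_center in the frame of tray between -0.043 and 0.043 m and z of ball2_center in the frame of tray between 0 and 0.036 m and x of ball3_center in the frame of tray between -0.058 and 0.058 m and y of ball3_center in the frame of tray between -0.043 and 0.043 m and z of ball3_center in the frame of tray between 0 and 0.036 m and x of ball4_center in the frame of tray between -0.058 and 0.058 m and y of ball4_center in the frame of tray between -0.043 and 0.043 m and z of ball4_center in the frame of tray between 0 and 0.036 m), for 0.2 s.
At the end, for the whole second after the job is handed in: All five balls lie inside the tray (centres within its walls and below its rim), the tray is level, at rest and home (within 8 mm along the slide, 15 mm across), and the basket is back down (tilt below 0.04 rad) (all of step 2 and y of tray in the frame of tray_home between -0.008 and 0.008 m and x of tray in the frame of tray_home between -0.015 and 0.015 m and angle between tray's own z axis and vertical below 0.05 rad and value of joint basket below 0.04 rad and linear speed of tray below 0.02 m/s); the robot touches nothing.
It fails at once if the basket is dropped (it falls faster than 2.5 rad/s) (velocity of joint basket below -2.5 rad/s).
It fails at once if the tray is forced (pushed with more than 60 N) (contact force between the fingers and tray above 60 N).
It fails at once if a bystander is moved by more than 20 mm (distance of any of oil_can, flange, spanner from where it was at the start of the episode above 0.02 m).
It also fails if it takes over 62 s, if anything falls off the work surface, if the arm or the gripper's body presses on something with over 40 N, if the wrist force passes 120 N, or if a joint passes its speed limit or range.

## Robot

A 7-joint arm with a two-finger parallel gripper is mounted at the origin on the work surface. World frame = base frame: x ahead of the robot, y to its left, z up, the work surface at z = 0. Lengths are in m, angles in rad, forces in N, time in s.
With the tool pointing down it reaches from about 0.4 to 0.875 m from the base axis. Payload 19.3 kg.
Tool frame: the origin (TCP) lies at the very end of the fingers, on their centre line; the grasp point (between the pads) lies 19 mm behind it; z points along the fingers, y is the direction in which the jaws open and shut (so a half turn about z gives the same grasp; the last joint's range is limited). The gripper opens to 85 mm and grips with 20 to 120 N. Pads are 22 mm wide; open, the fingers measure 114 mm over their backs; the gripper's body (76 mm by 85 mm) begins 54 mm behind the grasp point. The pads swing forward as they close: fully open they stand 13 mm farther back than shut.
Start: joints at [-1.195, 0.521, -0.036, 1.599, 0.021, 1.021, -0.113], TCP at [0.27, 0.564, 0.231] pointing down, gripper open.
Joint ranges: [-2.91, 2.91], [-0.3, 2.13], [-1.5, 1.42], [0.17, 2.43], [-1.26, 4.41], [0.16, 1.93], [-2.52, 2.52]. Speed limits (rad/s): [1.89, 1.89, 2.39, 2.39, 3.01, 3.01, 3.01].

## Interface

Orientations are given as [roll, pitch, yaw] about the fixed x, y, z axes, in that order (R = Rz(yaw) Ry(pitch) Rx(roll)).
In Python, from workcell import bot, grab_frame, calibration, workorder gives the robot as it stands.
- The arm moves only by the tool move_arm, never from a script. Its arguments are lists of equal length, an entry for each row: "jaw": the closure in counts, from 0 (fully open) to 255 (shut); "dp": the shift along the tool's x, y, z in units of 800 mm (1.0 is 800 mm), a list of three; "rotation": the turn, a rotation vector about the tool's x, y, z in units of pi rad (1.0 is pi rad), a list of three. In form: {"jaw": [jaw, ...], "dp": [[dx, dy, dz], ...], "rotation": [[rx, ry, rz], ...]}. A call has 1 to 10 rows; each row shifts and turns the commanded pose from where the row before left it, along the tool's axes as they then stand; what a row does not reach is not made up. A row lasts 1/8 s, in which the tool goes at most 62.5 mm and 10.7 degrees, less where a joint would pass 70% of its speed; a pose out of reach is approached as far as the arm can. A call with a number of a shift or a turn outside -1 to 1 is refused whole. A call with a gripper value outside its range is refused whole. The fingers move at their own pace and stop on an object; "squeeze" is the grip in N (left out, the last holds). Time passes only in rows, so rows that do not move let the fingers close. It gives the time, the measured TCP pose, the force and the opening at its end, in the units of the state.
- bot.observe(): the state, without advancing time (a new reading comes with each control period).
- grab_frame(name): name is "side" or "top" or "wrist"; returns the picture (384x512x3 uint8, blue, green, red); there is no depth.
- calibration(name): a dict with "camera_matrix" (3x3 intrinsics, pixels), "T" (4x4, takes a point from camera to world coordinates). Camera axes: x right, y down, z forward; pixel columns grow to the right and rows downward; lengths in m; the calibration is good to about 2 mm. A picture is of the moment at which its call begins: read the wrist's pose just before it. calibration takes no time and is no camera call; for the wrist camera it gives the pose at the moment of the call.
- workorder.job_done(): hands the job in, once; it reports no verdict.
The state is a dict: "clock": time; "qpos": joint angles; "qd": joint speeds; "joint_efforts": joint torques, N m; "position": TCP position; "tool_rot": TCP orientation; "force": force on the tool from outside, world axes, zero at the start; "moment": the same for the moment, N m; "grip_width": finger opening in m.
Only numpy, scipy, OpenCV 4.12 (cv2) and the standard library are available. Lean on these libraries where they do the work, as an engineer would, in place of code of your own. Each camera call takes 0.05 s, during which the arm holds its last target. There are 200 camera calls.

## Working session

There is one attempt and no reset: what is moved stays moved. The work goes in short steps, Python scripts to look and compute and a tool call to move; the robot and the scene stay as the last step left them, time stands still between calls to the robot, and variables do not carry over. Pictures are saved under pics/ and viewed, about 8 in all and at most 12, crops included, and the job is handed in when it is done.

Besides the shell and the picture viewer there is one more tool, called after "Request:" as name(argument=value, ...) on one line, values as JSON. move_arm: Moves the arm, as the interface text tells. Shifts and turns lie within -1 to 1; 1 stands for 800 mm of shift or pi rad of turn. Its arguments: {"type":"object","properties":{"jaw":{"type":"array","items":{"type":"number"}},"dp":{"type":"array","items":{"type":"array","items":{"type":"number","minimum":-1,"maximum":1}}},"rotation":{"type":"array","items":{"type":"array","items":{"type":"number","minimum":-1,"maximum":1}}},"squeeze":{"type":"number"}},"required":["jaw","dp","rotation"]}

```bash
mkdir -p pics; ls
python3 - <<'E'
from workcell import bot, grab_frame, calibration
import cv2,numpy as np
np.set_printoptions(precision=4,suppress=True)
for n in ("top","side"):
    cv2.imwrite(f"pics/{n}0.png",cv2.resize(grab_frame(n),(800,600),interpolation=cv2.INTER_CUBIC)); c=calibration(n); print(n,c["camera_matrix"],c["T"])
print(bot.observe())
E
```

```text
pics
top [[434.8885   0.     259.0001]
 [  0.     434.8885 190.5382]
 [  0.       0.       1.    ]] [[-0.0204 -0.9982  0.056   0.4323]
 [-0.9993  0.0185 -0.0332  0.0305]
 [ 0.0321 -0.0566 -0.9979  1.2438]
 [ 0.      0.      0.      1.    ]]
side [[395.4052   0.     251.4657]
 [  0.     395.4052 189.1974]
 [  0.       0.       1.    ]] [[-0.937  -0.2095  0.2796  0.2117]
 [-0.3485  0.5036 -0.7905  0.8699]
 [ 0.0248 -0.8382 -0.5449  0.6952]
 [ 0.      0.      0.      1.    ]]
{'clock': 0.1, 'qpos': array([-1.1952,  0.5219, -0.0363,  1.5999,  0.0212,  1.0211, -0.1128]), 'qd': array([-0.001 , -0.0012, -0.0001, -0.0012, -0.0005, -0.0004, -0.0013]), 'joint_efforts': array([  0.0042, -92.8485,   1.9846, -37.0524,   0.0182,   0.0054,
         0.0001]), 'position': array([0.2694, 0.5636, 0.2308]), 'tool_rot': array([-3.1406,  0.0001,  2.6958]), 'force': array([-0.6594, -1.0909,  0.5271]), 'moment': array([-0.0377,  0.0376, -0.0023]), 'grip_width': 0.08523058863355737}
```

View pics/top0.png

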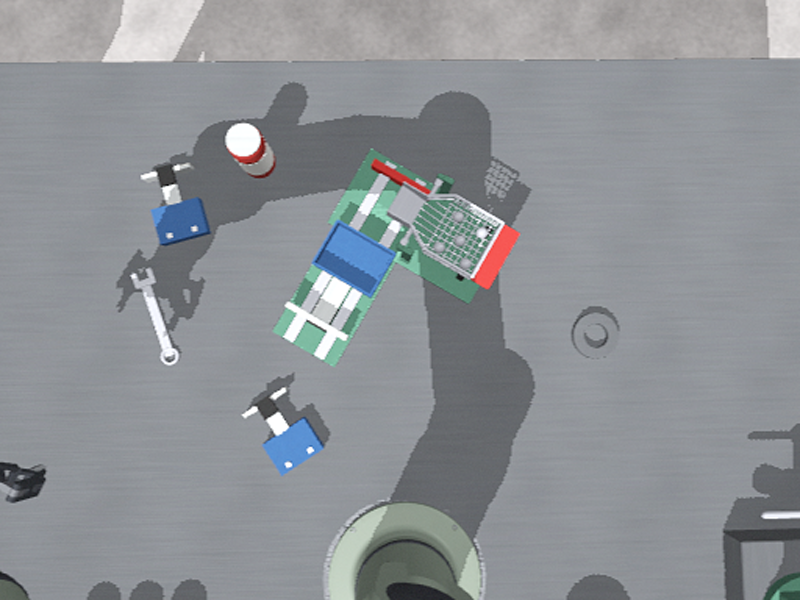

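View pics/side0.png

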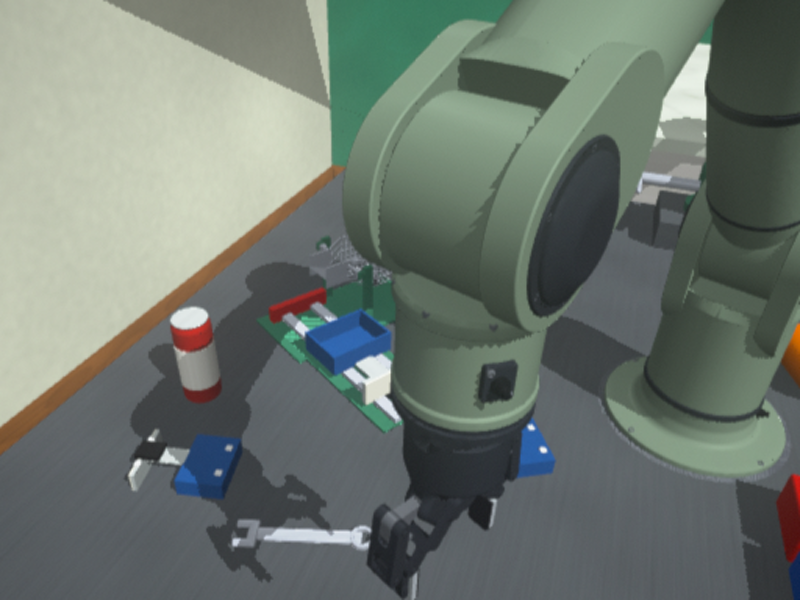

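In the top view, the tray candidates are the blue open tray on the green slide (355,258), and blue blocks lying apart at (180,220) and (293,445). The first is the largest and the only one on the slide, so I choose it. The flange is at (595,333), the spanner at (155,315) and the can at (250,150). Next comes a close crop for measuring.

Run:
```python
from workcell import grab_frame
import cv2
g=grab_frame("top"); cv2.imwrite("pics/topraw.png",g)
c=g[90:240,165:345]; c=cv2.resize(c,None,fx=4.4,fy=4,interpolation=cv2.INTER_CUBIC) if 0 else cv2.resize(c,None,fx=4,fy=4,interpolation=cv2.INTER_CUBIC)
cv2.imwrite("pics/crop1.png",c)
```

```text
(no output)
```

View pics/crop1.png

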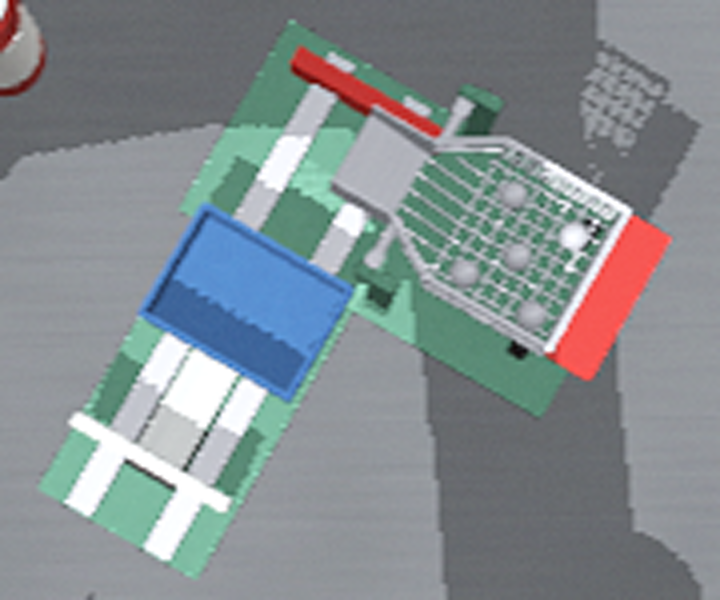

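```bash
cat > h.py <<'E'
import numpy as np,cv2
from workcell import calibration
np.set_printoptions(precision=4,suppress=True)
def proj(P,n="top",c=None):
    c=c or calibration(n); T=np.linalg.inv(c["T"]); p=(np.atleast_2d(P)@T[:3,:3].T+T[:3,3])@c["camera_matrix"].T
    return p[:,:2]/p[:,2:]
def S(p,P):  # station->world
    P=np.atleast_2d(P);c,s=np.cos(p[2]),np.sin(p[2])
    return np.c_[p[0]+c*P[:,0]-s*P[:,1],p[1]+s*P[:,0]+c*P[:,1],P[:,2]]
E
python3 - <<'E'
from h import *
from scipy.optimize import least_squares
px=np.array([(671,238),(593,381),(205,204),(353,290),(292,402),(142,312),(66,424),(226,510)])/4+[165-.4,90-.4]
def pts(q):
    y=q[3]
    return np.array([(-.161,-.055,.121),(-.161,.055,.121),(.125,y-.045,.056),(.005,y-.045,.056),(.005,y+.045,.056),(.125,y+.045,.056),(.125,y+.133,.06),(.005,y+.133,.06)])
c=calibration("top")
f=lambda q:(proj(S(q,pts(q)),c=c)-px).ravel()
r=least_squares(f,[.6,.0,1.0,.12]); 
q=r.x; print(q, r.fun.reshape(-1,2))
np.save("st.npy",q)
print("push",S(q,[.065,q[3]+.133,.033]),"home push",S(q,[.065,.133,.033]),"lip",S(q,[-.161,0,.119]),"hinge",S(q,[0,0,.125]),"stop",S(q,[.065,-.046,.036]))
print(proj(S(q,[.065,-.046,.036]),c=c),proj(S(q,[[-.022,-.073,.139],[-.004,.073,.139]]),c=c)*4-[165*4,360])
E
```

```text
[ 0.637  -0.0366  1.0272  0.1161] [[ 0.7091 -0.2055]
 [-0.4576  0.341 ]
 [-0.1599 -0.8371]
 [ 0.668  -0.472 ]
 [-0.557  -0.1628]
 [-1.0704  0.3627]
 [ 1.2685  0.1401]
 [-0.4058  0.7974]]
push [[0.4574 0.1479 0.033 ]] home push [[0.5568 0.0878 0.033 ]] lip [[ 0.5537 -0.1744  0.119 ]] hinge [[ 0.637  -0.0366  0.125 ]] stop [[ 0.71   -0.0048  0.036 ]]
[[255.7387 115.9955]] [[504.7305  99.4154]
 [367.3035 280.1577]]
```

Request:
move_arm(jaw=[255, 255, 255, 255, 255, 255, 255, 255, 255, 255], dp=[[0, 0, 0], [-0.0509, -0.0405, 0], [-0.0509, -0.0405, 0], [-0.0509, -0.0405, 0], [-0.0509, -0.0405, 0], [-0.0509, -0.0405, 0], [-0.0509, -0.0405, 0], [-0.0509, -0.0405, 0], [-0.0509, -0.0405, 0], [0, 0, 0]], rotation=[[0, 0, 0.031], [0, 0, 0], [0, 0, 0], [0, 0, 0], [0, 0, 0], [0, 0, 0], [0, 0, 0], [0, 0, 0], [0, 0, 0], [0, 0, 0]])

```text
clock: 1.4
position: [0.4153, 0.1702, 0.2314]
tool_rot: [-3.141, 0.001, 2.593]
force: [-0.3, 0.8, -0.0]
grip_width: -0.0002
```

Request:
move_arm(jaw=[255, 255, 255, 255, 255, 255], dp=[[0, 0.0034, 0.06], [0, 0, 0.06], [0, 0, 0.06], [0, 0, 0.05], [0, 0, 0.026], [0, 0, 0]], rotation=[[0, 0, 0], [0, 0, 0], [0, 0, 0], [0, 0, 0], [0, 0, 0], [0, 0, 0]])

```text
clock: 2.15
position: [0.4148, 0.176, 0.0254]
tool_rot: [-3.139, -0.002, 2.599]
force: [0.4, -0.1, 0.3]
grip_width: -0.0001
```

Run:
```python
from workcell import bot, grab_frame
import cv2
print(bot.observe()["force"])
a=grab_frame("side"); b=grab_frame("top")[90:290,130:330]
cv2.imwrite("pics/p1.png",cv2.hconcat([cv2.resize(a[100:360,100:420],(400,325)),cv2.resize(b,(390,325))] if 0 else [cv2.resize(a[150:350,120:320],(390,390),interpolation=2),cv2.resize(b,(390,390),interpolation=2)]))
```

```text
[ 0.42166706 -0.0987615   0.2566151 ]
```

View pics/p1.png

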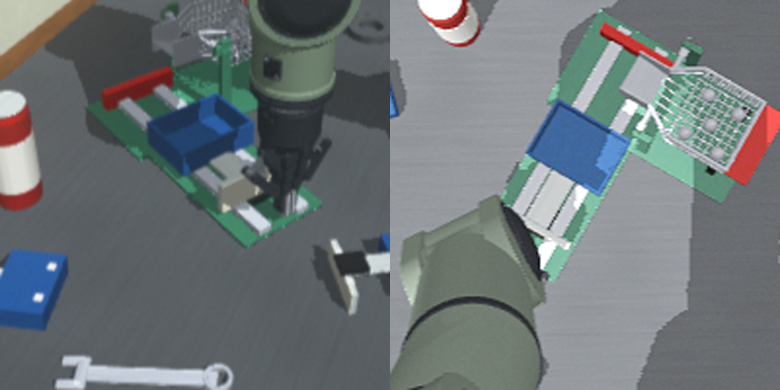

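Left (side): the gripper stands behind the push plate at (238,178), between the bars. Right (top): the tray (578,145) is still unmoved. Now I'll approach and push gently.

Request:
move_arm(jaw=[255, 255, 255, 255, 255, 255, 255, 255, 255, 255], dp=[[-0.01, -0.002, 0], [-0.01, 0, 0], [-0.01, 0, 0], [-0.005, 0, 0], [-0.005, 0, 0], [-0.005, 0, 0], [-0.005, 0, 0], [-0.005, 0, 0], [-0.007, 0, 0], [-0.01, 0, 0]], rotation=[[0, 0, 0], [0, 0, 0], [0, 0, 0], [0, 0, 0], [0, 0, 0], [0, 0, 0], [0, 0, 0], [0, 0, 0], [0, 0, 0], [0, 0, 0]])

```text
clock: 3.5
position: [0.4646, 0.1446, 0.0265]
tool_rot: [-3.141, -0.0, 2.599]
force: [-1.5, 1.0, -1.1]
grip_width: -0.0002
```

Request:
move_arm(jaw=[255, 255, 255, 255, 255, 255, 255, 255], dp=[[-0.0125, 0, 0], [-0.0125, 0, 0], [-0.0125, 0, 0], [-0.0125, 0, 0], [-0.0125, 0, 0], [-0.0125, 0, 0], [-0.01, 0, 0], [-0.007, 0, 0]], rotation=[[0, 0, 0], [0, 0, 0], [0, 0, 0], [0, 0, 0], [0, 0, 0], [0, 0, 0], [0, 0, 0], [0, 0, 0]])

```text
clock: 4.5
position: [0.5276, 0.1065, 0.0265]
tool_rot: [-3.142, -0.0, 2.598]
force: [-2.1, 1.2, 1.5]
grip_width: -0.0
```

Request:
move_arm(jaw=[255, 255, 255, 255, 255, 255], dp=[[-0.006, 0, 0], [-0.006, 0, 0], [-0.005, 0, 0], [-0.0035, 0, 0], [-0.0025, 0, 0], [0, 0, 0]], rotation=[[0, 0, 0], [0, 0, 0], [0, 0, 0], [0, 0, 0], [0, 0, 0], [0, 0, 0]])

```text
clock: 5.25
position: [0.5433, 0.0971, 0.0265]
tool_rot: [3.141, 0.0, 2.598]
force: [0.1, -0.0, 0.3]
grip_width: 0.0
```

Request:
move_arm(jaw=[255, 255, 255, 255], dp=[[-0.002, 0, 0], [-0.002, 0, 0], [-0.0015, 0, 0], [0, 0, 0]], rotation=[[0, 0, 0], [0, 0, 0], [0, 0, 0], [0, 0, 0]])

```text
clock: 5.75
position: [0.547, 0.0949, 0.0265]
tool_rot: [3.141, 0.0, 2.598]
force: [-0.5, 1.5, -0.6]
grip_width: -0.0003
```

Request:
move_arm(jaw=[255, 255, 255], dp=[[-0.0015, 0, 0], [-0.0015, 0, 0], [0, 0, 0]], rotation=[[0, 0, 0], [0, 0, 0], [0, 0, 0]])

```text
clock: 6.12
position: [0.5487, 0.0938, 0.0264]
tool_rot: [-3.141, -0.0, 2.598]
force: [-3.5, 1.2, 1.4]
grip_width: -0.0001
```

Run:
```python
from workcell import bot, grab_frame
import cv2
s=bot.observe();print(s["force"],s["position"])
cv2.imwrite("pics/p2.png",cv2.resize(grab_frame("top")[70:230,180:345],None,fx=4,fy=3.75,interpolation=2))
```

```text
[-3.51180437  1.23114059  1.43715958] [0.5486519  0.09377085 0.02644541]
```

View pics/p2.png

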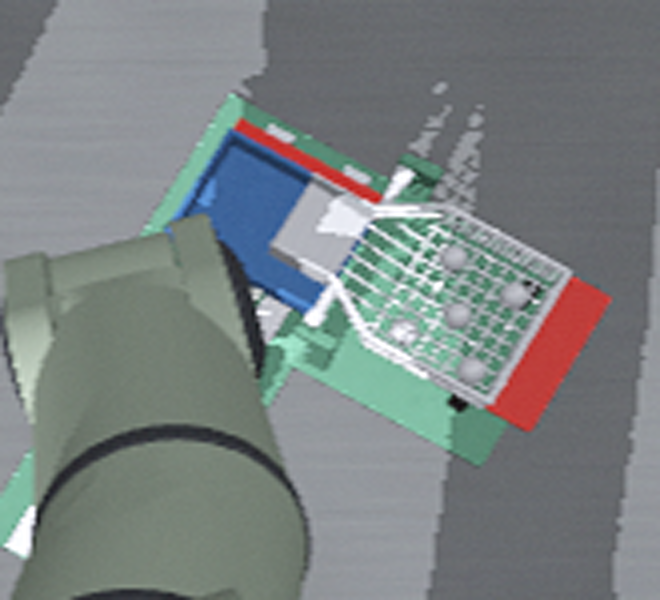

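The tray rim (235,135) now lies along the red stop (305,160). I'll nudge a little more to confirm that the force rises.

Request:
move_arm(jaw=[255, 255, 255], dp=[[-0.0015, 0, 0], [-0.0015, 0, 0], [0, 0, 0]], rotation=[[0, 0, 0], [0, 0, 0], [0, 0, 0]])

```text
clock: 6.55
position: [0.5486, 0.0937, 0.026]
tool_rot: [-3.14, -0.004, 2.6]
force: [-15.3, 8.8, 4.8]
grip_width: -0.0002
```

Request:
move_arm(jaw=[255, 255, 255, 255, 255, 255, 255, 255], dp=[[0.02, 0, 0], [0.03, 0, 0], [0.02, 0, -0.03], [0, 0, -0.07], [0, 0, -0.07], [0, 0, -0.07], [0, 0, -0.07], [0, 0, 0]], rotation=[[0, 0, 0], [0, 0, 0], [0, 0, 0], [0, 0, 0], [0, 0, 0], [0, 0, 0], [0, 0, 0], [0, 0, 0]])

```text
clock: 7.55
position: [0.5045, 0.122, 0.2785]
tool_rot: [3.136, 0.005, 2.598]
force: [1.1, -0.3, -1.2]
grip_width: 0.0001
```

```bash
cat >> h.py <<'E'
from scipy.spatial.transform import Rotation as R
from scipy.optimize import least_squares
def fit(px,pts,q0,n="top"):
    c=calibration(n); return least_squares(lambda q:(proj(S(q,pts(q)),c=c)-px).ravel(),q0)
def pix2w(u,v,z,n="top"):
    c=calibration(n); d=c["T"][:3,:3]@np.linalg.solve(c["camera_matrix"],[u,v,1]); o=c["T"][:3,3]; return o+d*(z-o[2])/d[2]
def toolR(q,a): # tool x along station y, z pitched a below station +x
    sx=np.array([np.cos(q[2]),np.sin(q[2]),0]); sy=np.array([-sx[1],sx[0],0]); z=np.cos(a)*sx-np.sin(a)*np.array([0,0,1.])
    return np.c_[sy,np.cross(z,sy),z]
def delta(Rc,pc,Rt,pt): # tool-frame dp (unit .8) and rotvec (unit pi)
    return Rc.T@(pt-pc)/.8, R.from_matrix(Rc.T@Rt).as_rotvec()/np.pi
E
python3 - <<'E'
from h import *
from workcell import bot
q=np.load("st.npy"); s=bot.observe(); print(s["position"],s["tool_rot"],s["qpos"])
Rc=R.from_euler("xyz",s["tool_rot"]).as_matrix()
print("flange",pix2w(381,213,.016))
for x,z,a in [(-.30,.36,.35),(-.26,.20,.35),(-.147,.0965,.35)]:
    p=S(q,[x,0,z])[0]; print(p,delta(Rc,s["position"],toolR(q,a),p))
E
```

```text
[0.5045 0.122  0.2785] [3.1358 0.0048 2.5981] [-0.4144  0.2969  0.0794  1.8291 -0.0274  1.0091  0.7032]
flange [ 0.4307 -0.3564  0.016 ]
[ 0.4818 -0.2934  0.36  ] (array([-0.2447, -0.4584, -0.1034]), array([-0.3867,  0.0013,  0.001 ]))
[ 0.5025 -0.2591  0.2   ] (array([-0.2438, -0.4096,  0.0969]), array([-0.3867,  0.0013,  0.001 ]))
[ 0.561  -0.1624  0.0965] (array([-0.2432, -0.2691,  0.2271]), array([-0.3867,  0.0013,  0.001 ]))
```

Request:
move_arm(jaw=[255, 255, 255, 255, 255, 255, 255, 255, 255, 255], dp=[[-0.03, -0.057, -0.013], [-0.03, -0.057, -0.013], [-0.03, -0.057, -0.013], [-0.03, -0.057, -0.013], [-0.03, -0.057, -0.013], [-0.03, -0.057, -0.013], [-0.03, -0.057, -0.013], [-0.034, -0.058, -0.013], [0, 0, 0], [0, 0, 0]], rotation=[[0, 0, 0], [0, 0, 0], [0, 0, 0], [0, 0, 0], [0, 0, 0], [0, 0, 0], [0, 0, 0], [0, 0, 0], [-0.05, 0, 0], [-0.05, 0, 0]])

```text
clock: 8.8
position: [0.4813, -0.2926, 0.3573]
tool_rot: [2.823, 0.001, 2.598]
force: [0.4, 1.1, -0.3]
grip_width: -0.0004
```

Request:
move_arm(jaw=[255, 255, 255, 255, 255, 255, 255], dp=[[0, 0, 0], [0, 0, 0], [0, 0, 0], [0, 0, 0], [0, 0, 0], [0, 0, 0], [0, 0, 0]], rotation=[[-0.05, 0, 0], [-0.05, 0, 0], [-0.05, 0, 0], [-0.05, 0, 0], [-0.05, 0, 0], [-0.037, 0, 0], [0, 0, 0]])

```text
clock: 9.68
position: [0.4805, -0.2929, 0.3552]
tool_rot: [1.925, -0.005, 2.596]
force: [-0.1, -0.2, 0.0]
grip_width: -0.0001
```

```bash
cat > plan.py <<'E'
from h import *
from workcell import bot
import sys
q=np.load("st.npy"); s=bot.observe(); print(s["position"],s["tool_rot"],s["qpos"],s["force"])
Rc=R.from_euler("xyz",s["tool_rot"]).as_matrix()
c=np.array([np.cos(q[2]),np.sin(q[2])]); d=s["position"][:2]-q[:2]; print("station TCP",c@d,np.array([-c[1],c[0]])@d,s["position"][2],"pitch",np.arcsin(-Rc[2,2]))
for t in sys.argv[1:]:
    x,z,a=map(float,t.split(",")); p=S(q,[x,0,z])[0]; print(t,p,*delta(Rc,s["position"],toolR(q,a),p))
E
python3 plan.py -.26,.10,.35 -.147,.0965,.35
```

```text
[ 0.4805 -0.2929  0.3552] [ 1.9255 -0.0051  2.596 ] [ 0.9013  0.6509  0.0815  1.6328 -1.0657  1.6634  2.3876] [-0.0713 -0.2238  0.0334]
station TCP -0.30029692782448686 0.0014010806940823184 0.35518320305170326 pitch 0.35467600006668965
-.26,.10,.35 [ 0.5025 -0.2591  0.1   ] [-0.0033 -0.2816  0.158 ] [-0.0015  0.     -0.0017]
-.147,.0965,.35 [ 0.561  -0.1624  0.0965] [-0.003  -0.2367  0.292 ] [-0.0015  0.     -0.0017]
```

Request:
move_arm(jaw=[255, 255], dp=[[0, 0, 0], [0, 0, 0]], rotation=[[0, 0, -0.05], [0, 0, 0]])

```text
clock: 9.93
position: [0.4813, -0.2922, 0.3582]
tool_rot: [1.933, 0.147, 2.654]
force: [0.3, -1.0, -0.0]
grip_width: 0.0002
```

```bash
python3 plan.py
```

```text
[ 0.4813 -0.2922  0.3582] [1.9326 0.1472 2.6536] [ 0.9564  0.6429 -0.0059  1.6274 -1.035   1.6279  2.5174] [ 0.3309 -1.0189 -0.0197]
station TCP -0.2993084451978163 0.0010352692753856085 0.3582182327211624 pitch 0.3577236976343482
```

Request:
move_arm(jaw=[255, 255, 255, 255, 255, 255, 255, 255, 255, 255], dp=[[0, 0, 0], [0, 0, 0], [0, 0, 0], [0, 0, 0], [0, 0, 0], [0, 0, 0], [0, 0, 0], [0, 0, 0], [0, 0, 0], [0, 0, 0]], rotation=[[0, 0, 0.055], [0, 0, 0.055], [0, 0, 0.055], [0, 0, 0.055], [0, 0, 0.055], [0, 0, 0.055], [0, 0, 0.055], [0, 0, 0.055], [0, 0, 0.055], [0, 0, 0.055]])

```text
clock: 11.18
position: [0.4814, -0.292, 0.3583]
tool_rot: [-3.129, -1.214, 1.014]
force: [-0.3, 0.6, 0.5]
grip_width: -0.0002
```

```bash
sed -i 's/return np.c_\[sy,np.cross(z,sy),z\]/return np.c_[np.cross(z,sy),-sy,z]/' h.py; python3 plan.py -.26,.08,.35 -.147,.0965,.35
```

```text
[ 0.4814 -0.292   0.3583] [-3.1289 -1.2135  1.0142] [ 0.7736  0.6629  0.2753  1.6385 -1.1298  1.747   0.866 ] [-0.2904  0.6298  0.5167]
station TCP -0.29906726990145066 0.0010866501190330835 0.3582578207658595 pitch 0.3572461106016437
-.26,.08,.35 [ 0.5025 -0.2591  0.08  ] [-0.3088  0.0029  0.1674] [-0.0002  0.0023 -0.0014]
-.147,.0965,.35 [ 0.561  -0.1624  0.0965] [-0.2401  0.0026  0.2925] [-0.0002  0.0023 -0.0014]
```

Request:
move_arm(jaw=[255, 255, 255, 255, 255], dp=[[-0.0343, 0.0003, 0.0186], [-0.0343, 0.0003, 0.0186], [-0.0343, 0.0003, 0.0186], [-0.0343, 0.0003, 0.0186], [-0.0343, 0.0003, 0.0186]], rotation=[[0, 0, 0], [0, 0, 0], [0, 0, 0], [0, 0, 0], [0, 0, 0]])

```text
clock: 11.8
position: [0.4939, -0.2738, 0.2027]
tool_rot: [3.139, -1.213, 1.031]
force: [0.9, -0.0, -0.4]
grip_width: 0.0
```

```bash
python3 plan.py -.25,.08,.35
```

```text
[ 0.4939 -0.2738  0.2027] [ 3.1389 -1.2131  1.0311] [ 0.7711  0.8726  0.2261  1.715  -1.1651  1.5903  1.109 ] [ 0.8761 -0.0213 -0.4255]
station TCP -0.2769878838599467 -0.00022761895610839966 0.20266273693096157 pitch 0.3577397178455507
-.25,.08,.35 [ 0.5077 -0.2506  0.08  ] [-0.1318 -0.0004  0.0853] [-0.0003  0.0025  0.0004]
```

Request:
move_arm(jaw=[255, 255, 255, 255, 255], dp=[[-0.033, 0, 0.0213], [-0.033, 0, 0.0213], [-0.033, 0, 0.0213], [-0.033, 0, 0.0213], [0, 0, 0]], rotation=[[0, 0, 0], [0, 0, 0], [0, 0, 0], [0, 0, 0], [0, 0, 0]])

```text
clock: 12.42
position: [0.5075, -0.2499, 0.0795]
tool_rot: [-3.135, -1.215, 1.023]
force: [0.2, -0.4, 0.4]
grip_width: -0.0001
```

```bash
python3 plan.py -.147,.085,.35 -.147,.0965,.35
python3 - <<'E'
from workcell import grab_frame
import cv2
cv2.imwrite("pics/p3.png",cv2.hconcat([cv2.resize(grab_frame("top")[80:280,190:390],(390,390),interpolation=2),cv2.resize(grab_frame("wrist"),(400,390))]))
E
```

```text
[ 0.5075 -0.2499  0.0795] [-3.1355 -1.2147  1.0235] [ 0.777   1.064   0.1509  1.71   -1.2118  1.462   1.2522] [ 0.1858 -0.4204  0.3728]
station TCP -0.24947907016391319 0.0004954157486477678 0.07947971786675256 pitch 0.3560475428886916
-.147,.085,.35 [ 0.561  -0.1624  0.085 ] [0.0511 0.0009 0.1177] [-0.0009  0.0019 -0.0004]
-.147,.0965,.35 [ 0.561  -0.1624  0.0965] [0.0646 0.0008 0.1126] [-0.0009  0.0019 -0.0004]
```

View pics/p3.png

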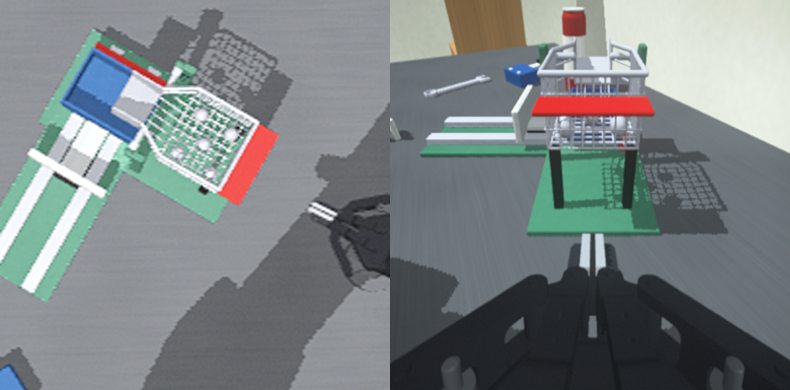

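Left (top): the tray at (105,85) lies against the stop, with the closed fingers at (322,210) behind the red lip (250,165). Right (wrist): the fingers are centred on the lip (593,106) and between the rest posts. I'll go under the lip now.

Request:
move_arm(jaw=[255, 255, 255, 255, 255, 255], dp=[[0.0128, 0, 0.0294], [0.0128, 0, 0.0294], [0.0128, 0, 0.0294], [0.0128, 0, 0.0294], [0, 0, 0], [0, 0, 0]], rotation=[[0, 0, 0], [0, 0, 0], [0, 0, 0], [0, 0, 0], [0, 0, 0], [0, 0, 0]])

```text
clock: 13.28
position: [0.5605, -0.1644, 0.0869]
tool_rot: [3.137, -1.214, 1.031]
force: [-0.1, -0.3, -0.2]
grip_width: 0.0001
```

```bash
python3 plan.py -.146,.098,.35
python3 - <<'E'
import numpy as np
# rotation about hinge by +dth (pitch up lip) in tool axes: hinge vector from TCP for TCP at (-.146,.100), pitch a
a=.353; d=np.array([np.cos(a),-np.sin(a)]); n=np.array([np.sin(a),np.cos(a)])
for dth in (.05,-.05):
  r=np.array([-.146,.0995-.125]); c,s=np.cos(dth),np.sin(dth)
  # tilt: back rises: rotation about +y takes -x to +z
  M=np.array([[c,s],[-s,c]]); m=M@r-r; print(dth,"dp x,z",m@n/.8,m@d/.8, dth/np.pi)
E
```

```text
[ 0.5605 -0.1644  0.0869] [ 3.1372 -1.2143  1.0311] [ 0.7758  1.0121 -0.0852  1.8006 -1.2482  1.2283  1.2127] [-0.0847 -0.3343 -0.2027]
station TCP -0.14889780222843854 -0.0006034516247435534 0.08694158338580876 pitch 0.35648806747645206
-.146,.098,.35 [ 0.5615 -0.1616  0.098 ] [ 0.0142 -0.0007 -0.0014] [0.0002 0.0021 0.0004]
0.05 dp x,z 0.008124259526351575 -0.00444794295383695 0.015915494309189534
-0.05 dp x,z -0.0078918018236638 0.004848427925433032 -0.015915494309189534
```

Request:
move_arm(jaw=[255, 255, 255, 255, 255, 255, 255], dp=[[0.005, 0, -0.0005], [0.005, 0, -0.0005], [0.0042, 0, -0.0004], [0, 0, 0], [0.0081, 0, -0.0045], [0.0081, 0, -0.0045], [0, 0, 0]], rotation=[[0, 0, 0], [0, 0, 0], [0, 0, 0], [0, 0, 0], [0, -0.0159, 0], [0, -0.0159, 0], [0, 0, 0]])

```text
clock: 14.15
position: [0.5612, -0.1624, 0.1125]
tool_rot: [3.138, -1.115, 1.031]
force: [-0.8, -1.2, -2.9]
grip_width: 0.0002
```

```bash
python3 plan.py
```

```text
[ 0.5612 -0.1624  0.1125] [ 3.1382 -1.1148  1.0311] [ 0.729   0.9084 -0.0547  1.836  -1.2271  1.1721  1.1367] [-0.7786 -1.1684 -2.9385]
station TCP -0.14688208839088254 -0.0001768367889469491 0.11248280171377753 pitch 0.45595115297664923
```

Request:
move_arm(jaw=[255, 255, 255, 255, 255, 255, 255, 255], dp=[[0.0081, 0, -0.0045], [0.0081, 0, -0.0045], [0.0081, 0, -0.0045], [0.0081, 0, -0.0045], [0.0081, 0, -0.0045], [0.0081, 0, -0.0045], [0.0081, 0, -0.0045], [0, 0, 0]], rotation=[[0, -0.0159, 0], [0, -0.0159, 0], [0, -0.0159, 0], [0, -0.0159, 0], [0, -0.0159, 0], [0, -0.0159, 0], [0, -0.0159, 0], [0, 0, 0]])

```text
clock: 15.15
position: [0.5639, -0.1579, 0.1635]
tool_rot: [3.14, -0.766, 1.029]
force: [-0.9, -3.6, -2.2]
grip_width: -0.0
```

```bash
python3 plan.py;python3 - <<'E'
from workcell import grab_frame
import cv2
cv2.imwrite("pics/p4.png",cv2.hconcat([cv2.resize(grab_frame("top")[80:230,190:340],(390,390),interpolation=2),cv2.resize(grab_frame("side")[100:250,100:250],(390,390),interpolation=2)]))
E
```

```text
[ 0.5639 -0.1579  0.1635] [ 3.1404 -0.7664  1.0293] [ 0.5018  0.6545  0.0887  1.8725 -1.0589  0.9947  0.8137] [-0.9496 -3.5584 -2.1968]
station TCP -0.14160016223157473 -0.00018236918178278494 0.1634721333591079 pitch 0.8043821178575731
```

View pics/p4.png

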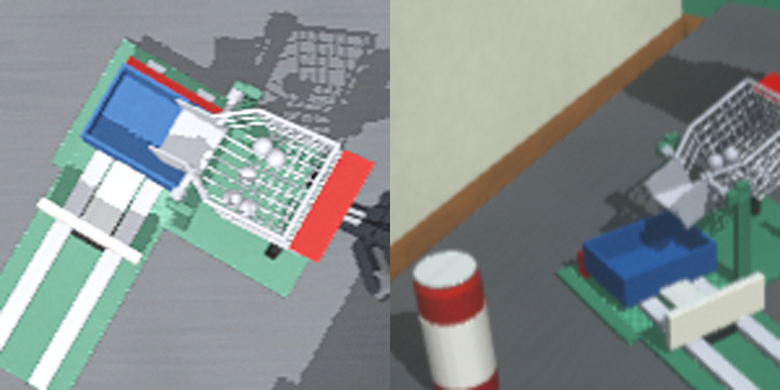

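Balls are moving forward in the tilted basket (250,165 left). I'll continue slowly.

Request:
move_arm(jaw=[255, 255, 255, 255, 255, 255, 255, 255, 255, 255], dp=[[0.0049, 0, -0.0027], [0.0049, 0, -0.0027], [0.0049, 0, -0.0027], [0.0049, 0, -0.0027], [0.0049, 0, -0.0027], [0.0049, 0, -0.0027], [0.0049, 0, -0.0027], [0.0049, 0, -0.0027], [0.0049, 0, -0.0027], [0, 0, 0]], rotation=[[0, -0.0095, 0], [0, -0.0095, 0], [0, -0.0095, 0], [0, -0.0095, 0], [0, -0.0095, 0], [0, -0.0095, 0], [0, -0.0095, 0], [0, -0.0095, 0], [0, -0.0095, 0], [0, 0, 0]])

```text
clock: 16.5
position: [0.5726, -0.1431, 0.2008]
tool_rot: [3.14, -0.497, 1.03]
force: [-0.6, -3.2, 0.1]
grip_width: 0.0003
```

Request:
move_arm(jaw=[255, 255, 255, 255, 255], dp=[[0, 0, 0], [0, 0, 0], [0, 0, 0], [0, 0, 0], [0, 0, 0]], rotation=[[0, 0, 0], [0, 0, 0], [0, 0, 0], [0, 0, 0], [0, 0, 0]])

```text
clock: 17.12
position: [0.5721, -0.144, 0.1999]
tool_rot: [-3.141, -0.498, 1.027]
force: [0.6, -2.5, -0.7]
grip_width: -0.0002
```

```bash
python3 plan.py;python3 - <<'E'
from workcell import grab_frame
import cv2
cv2.imwrite("pics/p5.png",cv2.hconcat([cv2.resize(grab_frame("top")[80:230,190:340],(390,390),interpolation=2),cv2.resize(grab_frame("side")[100:250,100:250],(390,390),interpolation=2)]))
E
```

```text
[ 0.5721 -0.144   0.1999] [-3.1414 -0.4976  1.0275] [ 0.2449  0.5258  0.2301  1.8388 -0.8075  0.9145  0.4485] [ 0.6032 -2.4759 -0.7152]
station TCP -0.12546449018951616 8.438623863571415e-07 0.1999014012705792 pitch 1.0732165003390646
```

View pics/p5.png

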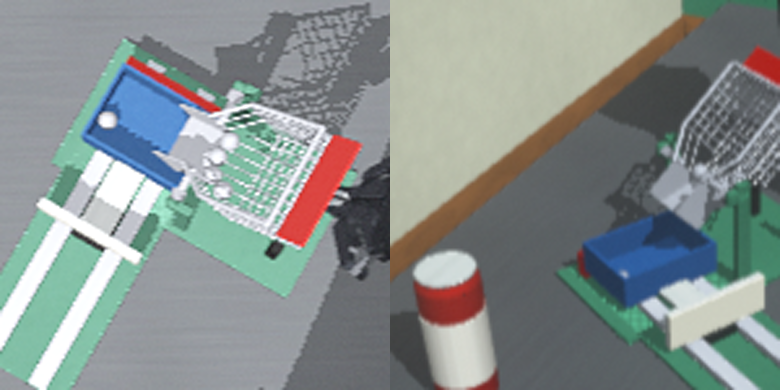

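One ball is in the tray (108,120) and four are at the funnel (222,160). I'll go further up and wait, then rock.

Request:
move_arm(jaw=[255, 255, 255, 255, 255, 255, 255, 255, 255, 255], dp=[[0.0049, 0, -0.0027], [0.0049, 0, -0.0027], [0.0049, 0, -0.0027], [0.0049, 0, -0.0027], [0.0049, 0, -0.0027], [0.0049, 0, -0.0027], [0, 0, 0], [0, 0, 0], [0, 0, 0], [0, 0, 0]], rotation=[[0, -0.0095, 0], [0, -0.0095, 0], [0, -0.0095, 0], [0, -0.0095, 0], [0, -0.0095, 0], [0, -0.0095, 0], [0, 0, 0], [0, 0, 0], [0, 0, 0], [0, 0, 0]])

```text
clock: 18.48
position: [0.5803, -0.1303, 0.2212]
tool_rot: [-3.141, -0.319, 1.027]
force: [-0.8, -2.0, -0.9]
grip_width: 0.0002
```

```bash
python3 plan.py;python3 - <<'E'
from workcell import grab_frame
import cv2
cv2.imwrite("pics/p6.png",cv2.hconcat([cv2.resize(grab_frame("top")[80:230,190:340],(390,390),interpolation=2),cv2.resize(grab_frame("side")[100:250,100:250],(390,390),interpolation=2)]))
E
```

```text
[ 0.5803 -0.1303  0.2212] [-3.1411 -0.3187  1.0271] [ 0.0481  0.4872  0.3368  1.7876 -0.6032  0.9181  0.1797] [-0.8228 -1.9979 -0.8562]
station TCP -0.10953916478416562 5.9928195469557966e-05 0.22120571672677689 pitch 1.2521205400388216
```

View pics/p6.png

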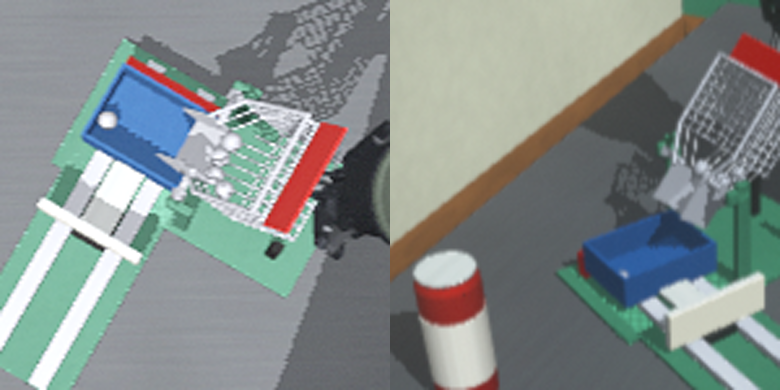

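Bridged: four balls are stuck at the funnel (225,165). I'll rock back, then up again.

Request:
move_arm(jaw=[255, 255, 255, 255, 255, 255, 255, 255, 255, 255], dp=[[-0.00944, 0, 0.00587], [-0.00944, 0, 0.00587], [-0.00944, 0, 0.00587], [-0.00944, 0, 0.00587], [-0.00944, 0, 0.00587], [-0.00944, 0, 0.00587], [-0.00944, 0, 0.00587], [-0.00944, 0, 0.00587], [-0.00944, 0, 0.00587], [-0.00944, 0, 0.00587]], rotation=[[0, 0.0191, 0], [0, 0.0191, 0], [0, 0.0191, 0], [0, 0.0191, 0], [0, 0.0191, 0], [0, 0.0191, 0], [0, 0.0191, 0], [0, 0.0191, 0], [0, 0.0191, 0], [0, 0.0191, 0]])

```text
clock: 19.82
position: [0.5619, -0.1614, 0.1414]
tool_rot: [3.141, -0.921, 1.028]
force: [0.1, -0.3, -2.4]
grip_width: -0.0
```

Request:
move_arm(jaw=[255, 255, 255], dp=[[-0.00944, 0, 0.00587], [0, 0, 0], [0, 0, 0]], rotation=[[0, 0.0191, 0], [0, 0, 0], [0, 0, 0]])

```text
clock: 20.2
position: [0.5613, -0.1621, 0.133]
tool_rot: [3.141, -0.977, 1.028]
force: [-3.4, -2.9, -1.6]
grip_width: 0.0003
```

```bash
cat > balls.py <<'E'
from h import *
from workcell import grab_frame
# tray interior warped to 2 px/mm at ball height .032, tray at home; report grey blobs in station mm
q=np.load("st.npy"); 
def warp(img,n,z=.032):
    w=S(q,[(.005,-.045,z),(.125,-.045,z),(.125,.045,z),(.005,.045,z)]); p=proj(w,n).astype(np.float32)
    return cv2.warpPerspective(img,cv2.getPerspectiveTransform(p,np.float32([[0,0],[240,0],[240,180],[0,180]])),(240,180))
for n in("top","side"):
    w=warp(grab_frame(n),n); h=cv2.cvtColor(w,cv2.COLOR_BGR2HSV)
    m=((h[...,1]<110)&(h[...,2]>60)).astype(np.uint8); k=cv2.connectedComponentsWithStats(m)
    print(n,[(round(c[0]/2-60),round(c[1]/2-45),int(s[4]/4)) for c,s in zip(k[3][1:],k[2][1:]) if s[4]>150])
    cv2.imwrite(f"pics/w_{n}.png",w)
E
python3 plan.py; python3 balls.py
```

```text
[ 0.5613 -0.1621  0.133 ] [ 3.1412 -0.977   1.0278] [ 0.6602  0.7988 -0.0129  1.8613 -1.1756  1.0913  1.0243] [-3.3736 -2.8631 -1.5753]
station TCP -0.1465565832956431 -0.00013275623098769895 0.13301707058887352 pitch 0.5938271400552461
top [(-35, -10, 3570), (47, 13, 391), (-3, 44, 49)]
side [(39, 4, 81)]
```

Request:
move_arm(jaw=[255, 255, 255, 255, 255, 255, 255, 255, 255, 255], dp=[[0.00978, 0, -0.00529], [0.00978, 0, -0.00529], [0.00978, 0, -0.00529], [0.00978, 0, -0.00529], [0.00978, 0, -0.00529], [0.00978, 0, -0.00529], [0.00978, 0, -0.00529], [0.00978, 0, -0.00529], [0.00978, 0, -0.00529], [0, 0, 0]], rotation=[[0, -0.0191, 0], [0, -0.0191, 0], [0, -0.0191, 0], [0, -0.0191, 0], [0, -0.0191, 0], [0, -0.0191, 0], [0, -0.0191, 0], [0, -0.0191, 0], [0, -0.0191, 0], [0, 0, 0]])

```text
clock: 21.55
position: [0.576, -0.1379, 0.2092]
tool_rot: [3.138, -0.44, 1.032]
force: [-0.3, -3.6, 0.1]
grip_width: 0.0004
```

Request:
move_arm(jaw=[255, 255, 255, 255], dp=[[0, 0, 0], [0, 0, 0], [0, 0, 0], [0, 0, 0]], rotation=[[0, 0, 0], [0, 0, 0], [0, 0, 0], [0, 0, 0]])

```text
clock: 22.05
position: [0.5746, -0.1397, 0.2072]
tool_rot: [-3.141, -0.439, 1.027]
force: [-0.5, -0.6, -2.4]
grip_width: 0.0
```

```bash
python3 plan.py; python3 balls.py
python3 - <<'E'
from workcell import grab_frame
import cv2
cv2.imwrite("pics/p7.png",cv2.hconcat([cv2.resize(grab_frame("top")[80:230,190:340],(390,390),interpolation=2),cv2.resize(grab_frame("side")[100:250,100:250],(390,390),interpolation=2)]))
E
```

```text
[ 0.5746 -0.1397  0.2072] [-3.1409 -0.4386  1.0269] [ 0.1889  0.5074  0.2535  1.8239 -0.7353  0.9068  0.3541] [-0.4835 -0.5842 -2.4022]
station TCP -0.12055106125873755 8.724781800416304e-05 0.20719204553709883 pitch 1.1321638502151685
top [(-43, -8, 2487), (47, 13, 392), (-3, 44, 49)]
side [(39, 4, 79)]
```

Request:
move_arm(jaw=[255, 255, 255, 255, 255, 255, 255, 255], dp=[[-0.0155, 0, 0.0101], [-0.0155, 0, 0.0101], [-0.0155, 0, 0.0101], [-0.0155, 0, 0.0101], [-0.0155, 0, 0.0101], [0, 0, 0], [0, 0, 0], [0, 0, 0]], rotation=[[0, 0.0318, 0], [0, 0.0318, 0], [0, 0.0318, 0], [0, 0.0318, 0], [0, 0.0318, 0], [0, 0, 0], [0, 0, 0], [0, 0, 0]])

```text
clock: 23.25
position: [0.5623, -0.161, 0.14]
tool_rot: [3.138, -0.936, 1.032]
force: [-2.4, -4.6, -1.5]
grip_width: -0.0003
```

Request:
move_arm(jaw=[255, 255, 255, 255, 255, 255, 255, 255, 255, 255], dp=[[0.0165, 0, -0.0085], [0.0165, 0, -0.0085], [0, 0, 0], [0.0049, 0, -0.0027], [0, 0, 0], [0.0049, 0, -0.0027], [0, 0, 0], [0.0049, 0, -0.0027], [0.0165, 0, -0.0085], [0.0165, 0, -0.0085]], rotation=[[0, -0.0318, 0], [0, -0.0318, 0], [0, 0, 0], [0, -0.0095, 0], [0, 0, 0], [0, -0.0095, 0], [0, 0, 0], [0, -0.0095, 0], [0, -0.0318, 0], [0, -0.0318, 0]])

```text
clock: 24.5
position: [0.574, -0.141, 0.2061]
tool_rot: [-3.14, -0.446, 1.025]
force: [-3.2, -0.8, -1.0]
grip_width: -0.0002
```

```bash
python3 plan.py; python3 balls.py
python3 - <<'E'
from workcell import grab_frame
import cv2
cv2.imwrite("pics/p8.png",cv2.hconcat([cv2.resize(grab_frame("top")[80:230,190:340],(390,390),interpolation=2),cv2.resize(grab_frame("side")[100:250,100:250],(390,390),interpolation=2)]))
E
```

```text
[ 0.574  -0.141   0.2061] [-3.1404 -0.446   1.025 ] [ 0.2032  0.5089  0.2423  1.8258 -0.7401  0.9053  0.3618] [-3.2298 -0.7974 -1.008 ]
station TCP -0.12193570366402304 -4.4137231106848585e-05 0.20613662314383852 pitch 1.1247487186376863
top [(-40, -11, 2902), (1, 9, 784), (47, 13, 392), (-3, 44, 49)]
side [(-33, -42, 103), (-2, 0, 689), (39, 4, 81)]
```

View pics/p8.png

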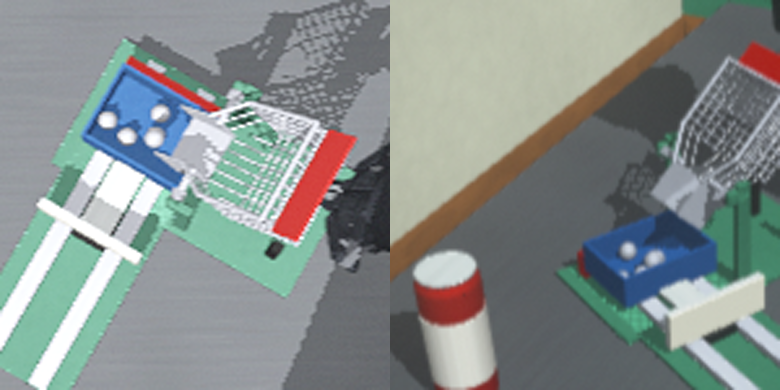

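Four balls are in the tray (108,120), (127,135), (160,113) and (155,137), and none is visible in the basket. The fifth is probably hidden under the spout. I'll tilt a bit more, then lower.

Request:
move_arm(jaw=[255, 255, 255, 255, 255, 255], dp=[[0.0081, 0, -0.0045], [0.0081, 0, -0.0045], [0, 0, 0], [0, 0, 0], [-0.0079, 0, 0.0048], [-0.0079, 0, 0.0048]], rotation=[[0, -0.0159, 0], [0, -0.0159, 0], [0, 0, 0], [0, 0, 0], [0, 0.0159, 0], [0, 0.0159, 0]])

```text
clock: 25.45
position: [0.574, -0.1408, 0.2058]
tool_rot: [-3.141, -0.452, 1.026]
force: [-1.0, -1.5, -1.9]
grip_width: 0.0005
```

Request:
move_arm(jaw=[255, 255, 255, 255, 255, 255, 255, 255, 255, 255], dp=[[-0.0079, 0, 0.0048], [-0.0079, 0, 0.0048], [-0.0079, 0, 0.0048], [-0.0079, 0, 0.0048], [-0.0079, 0, 0.0048], [-0.0079, 0, 0.0048], [-0.0079, 0, 0.0048], [-0.0079, 0, 0.0048], [-0.0079, 0, 0.0048], [-0.0079, 0, 0.0048]], rotation=[[0, 0.0159, 0], [0, 0.0159, 0], [0, 0.0159, 0], [0, 0.0159, 0], [0, 0.0159, 0], [0, 0.0159, 0], [0, 0.0159, 0], [0, 0.0159, 0], [0, 0.0159, 0], [0, 0.0159, 0]])

```text
clock: 26.7
position: [0.5611, -0.1627, 0.1372]
tool_rot: [3.141, -0.951, 1.025]
force: [-0.2, 0.2, -1.8]
grip_width: -0.0
```

```bash
python3 plan.py; python3 balls.py
python3 - <<'E'
from workcell import grab_frame
import cv2
cv2.imwrite("pics/p9.png",cv2.hconcat([cv2.resize(grab_frame("top")[80:230,190:340],(390,390),interpolation=2),cv2.resize(grab_frame("side")[100:250,100:250],(390,390),interpolation=2)]))
E
```

```text
[ 0.5611 -0.1627  0.1372] [ 3.1412 -0.9513  1.0251] [ 0.6554  0.7781 -0.0162  1.8651 -1.1583  1.07    0.9965] [-0.2376  0.1794 -1.7732]
station TCP -0.14717519186423636 -0.00024183468390298613 0.13715848573485964 pitch 0.6195216224712554
top [(-33, -9, 3813), (35, -32, 388), (38, 17, 755), (0, 28, 344), (-3, 44, 49)]
side [(33, -33, 441), (-7, -4, 568), (39, 4, 77)]
```

View pics/p9.png

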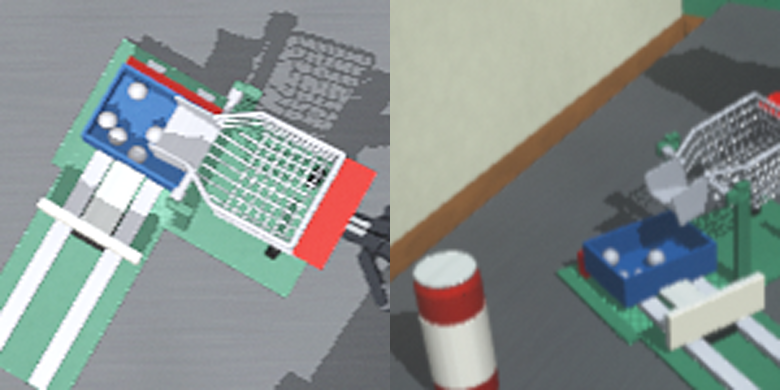

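All five balls are in the tray: (137,91), (108,120), (117,135), (137,152) and (155,135). The basket is empty, so I'll lower it the rest of the way slowly.

Request:
move_arm(jaw=[255, 255, 255, 255, 255, 255, 255, 255, 255, 255], dp=[[-0.0079, 0, 0.0048], [-0.0079, 0, 0.0048], [-0.0079, 0, 0.0048], [-0.004, 0, 0.0023], [-0.004, 0, 0.0023], [-0.004, 0, 0.0023], [-0.004, 0, 0.0023], [-0.004, 0, 0.0023], [-0.004, 0, 0.0023], [0, 0, 0]], rotation=[[0, 0.0159, 0], [0, 0.0159, 0], [0, 0.0159, 0], [0, 0.008, 0], [0, 0.008, 0], [0, 0.008, 0], [0, 0.008, 0], [0, 0.008, 0], [0, 0.008, 0], [0, 0, 0]])

```text
clock: 28.15
position: [0.5622, -0.16, 0.0931]
tool_rot: [-3.138, -1.25, 1.024]
force: [-0.1, 0.3, 0.3]
grip_width: 0.0002
```

```bash
python3 plan.py -.146,.086,.35 -.26,.082,.35
```

```text
[ 0.5622 -0.16    0.0931] [-3.1379 -1.2501  1.0237] [ 0.8338  1.0234 -0.1692  1.7961 -1.2162  1.2021  1.1926] [-0.0533  0.2622  0.2527]
station TCP -0.14425549244984856 0.0002096440659046933 0.09308601244384893 pitch 0.3206856722947994
-.146,.086,.35 [ 0.5615 -0.1616  0.086 ] [-0.0091  0.0003  0.0007] [-0.0001 -0.0093 -0.0003]
-.26,.082,.35 [ 0.5025 -0.2591  0.082 ] [-0.0588  0.0003 -0.1329] [-0.0001 -0.0093 -0.0003]
```

Request:
move_arm(jaw=[255, 255, 255, 255, 255, 255, 255, 255], dp=[[-0.0045, 0, 0.0003], [-0.0045, 0, 0.0003], [0, 0, 0], [-0.0099, 0, -0.0267], [-0.0099, 0, -0.0267], [-0.0099, 0, -0.0267], [-0.0099, 0, -0.0267], [-0.0099, 0, -0.0267]], rotation=[[0, 0, 0], [0, 0, 0], [0, 0, 0], [0, 0, 0], [0, 0, 0], [0, 0, 0], [0, 0, 0], [0, 0, 0]])

```text
clock: 29.15
position: [0.5017, -0.2605, 0.0828]
tool_rot: [-3.141, -1.249, 1.027]
force: [0.5, -0.4, 0.3]
grip_width: 0.0
```

```bash
python3 plan.py; python3 balls.py
python3 - <<'E'
from workcell import grab_frame
import cv2
cv2.imwrite("pics/p10.png",cv2.hconcat([cv2.resize(grab_frame("top")[90:240,180:330],(390,390),interpolation=2),cv2.resize(grab_frame("wrist"),(400,390))]))
E
```

```text
[ 0.5017 -0.2605  0.0828] [-3.1413 -1.249   1.0269] [ 0.9569  1.0667 -0.0815  1.6782 -1.0733  1.3546  1.1657] [ 0.4529 -0.4349  0.3219]
station TCP -0.2615915374793972 -7.005262326033324e-05 0.0828204500516719 pitch 0.32183254815434875
top [(-32, -10, 3938), (35, -32, 387), (38, 17, 752), (0, 28, 342), (-3, 44, 48)]
side [(33, -33, 441), (-6, -3, 556), (39, 4, 78)]
```

View pics/p10.png

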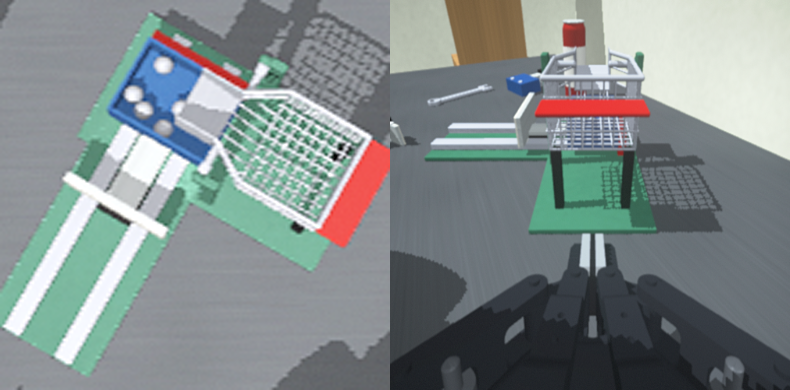

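Run:
```python
from h import *
from workcell import workorder
q=np.load("st.npy")
px=np.array([(63,178),(167,233)])/2.6+[179.7,89.7]
r=least_squares(lambda v:(proj(S(q,[(.125+v[0],v[1]+.133,.06),(.005+v[0],v[1]+.133,.06)]))-px).ravel(),[0,0]); print("tray offset x,y",r.x,r.fun)
if np.all(abs(r.x)<.008): workorder.job_done(); print("handed in")
```

```text
tray offset x,y [-0.0002 -0.0039] [ 0.9616 -0.4259 -0.9635  0.4295]
the job is handed in; nothing more can be done
handed in
```

I handed the job in at about 29 s. The hand-in gives no verdict, so these results rest on my own last checks.

**Tray:** I pushed it home along the slide's centre line and stopped when the force rose to about 18 N with no further movement. The final image measurement puts it 0 mm off in x and 4 mm off in y. That measurement is only good to a few mm, so the y figure is close to its own error. The tray was seen lying against the red stop.

**Balls:** On the first tilt one ball fell out and four bridged in the funnel. I rocked the basket back twice before the rest came out. The last pictures show all five balls in the tray and the basket empty. My automatic blob count did not separate all five because some merged together, so the count is by eye.

**Basket:** I lowered it in small steps until the fingers carried no load. The wrist view then shows the lip at its starting position, level. I did not measure the tilt directly.

**Arm and bystanders:** The arm has withdrawn and touches nothing. I planned no contact with the oil can, flange or spanner, but I did not measure their positions again at the end.

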